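# Shut and latch the parts box

### The arm

A 6-joint arm with a two-finger parallel gripper is mounted at the origin on the work surface. World frame = base frame: x ahead of the robot, y to its left, z up, the work surface at z = 0. Lengths are in m, angles in rad, forces in N, time in s.
With the tool pointing down it reaches from about 0.3 to 0.875 m from the base axis. Payload 6.4 kg.
Tool frame: the origin (TCP) lies midway between the tips of the shut fingers; the grasp point (between the pads) lies 19 mm behind it; z points along the fingers, y is the direction in which the jaws open and shut (so a half turn about z gives the same grasp; the last joint's range is limited). The gripper opens to 85 mm and grips with 20 to 120 N. Pads are 22 mm wide; open, the fingers measure 114 mm over their backs; the gripper's body (76 mm by 85 mm) begins 54 mm behind the grasp point. The pads swing forward as they close: fully open they stand 13 mm farther back than shut.
Start: joints at [-1.497, 0.181, 1.607, -0, 1.354, -0.206], TCP at [0.159, -0.553, 0.231] pointing down, gripper open.
Joint ranges: [-2.99, 2.99], [-0.89, 2.07], [0.3, 2.58], [-1.14, 4.28], [0, 2.63], [-3.12, 3.12]. Speed limits (rad/s): [2.57, 2.57, 3.01, 3.14, 3.14, 3.14].

### API

Orientations are given as a unit quaternion [w, x, y, z].
In Python, from station import sensors, get_image, camera_model, order gives the robot as it stands.
- The arm moves only by the shell command python3 -m pendant 'ROWS' [FORCE]. ROWS is a JSON object of lists of equal length, an entry for each row: "dp": the shift along the tool's x, y, z in mm, a list of three; "twist": the turn about the tool's z in degrees; "hand": the closure, from -1 (fully open) to 1 (shut). A call has exactly 5 rows; each row shifts and turns the commanded pose from where the row before left it, along the tool's axes as they then stand; what a row does not reach is not made up. A row lasts 1/10 s, in which the tool goes at most 50 mm and 8.59 degrees, less where a joint would pass 70% of its speed; a pose out of reach is approached as far as the arm can. A call with a gripper value outside its range is refused whole. The fingers move at their own pace and stop on an object; FORCE is the grip in N (left out, the last holds). Time passes only in rows, so rows that do not move let the fingers close, or fill a call up. It gives the time, the measured TCP pose, the force and the opening at its end, in the units of the state.
- sensors.read_state(): the state, without advancing time (a new reading comes with each control period).
- get_image(name): name is "side" or "top" or "wrist"; returns the picture (420x560x3 uint8, red, green, blue); there is no depth.
- camera_model(name): a dict with "fovy" (degrees; the focal length in pixels is half the picture's height over the tangent of half this angle, whatever the lens; pixels are square), "cx", "cy" (the principal point, pixels), "k1" (the pictures are not rectified: a ray, as slopes to the right and down, at radius r is drawn at 1 + k1 r^2 times it, then the intrinsics apply), "R" (3x3) and "t" (3): a world point X has camera coordinates R X + t; the wrist camera has in their place "T_tool_cam" (4x4, takes a point from camera to tool coordinates, whose origin is the TCP and whose axes are the flange's). Camera axes: x right, y down, z forward; pixel columns grow to the right and rows downward; lengths in m; the calibration is good to about 2 mm. A picture is of the moment at which its call begins: read the wrist's pose just before it. camera_model takes no time and is no camera call.
- order.hand_in(): hands the job in, once; it reports no verdict.
The state is a dict: "time": time; "joint_positions": joint angles; "dq": joint speeds; "joint_torque": joint torques, N m; "tcp_pos": TCP position; "tool_rot": TCP orientation; "contact_force": force on the tool from outside, world axes, zero at the start; "ft_torque": the same for the moment, N m; "width": finger opening in m.
Only numpy, scipy, OpenCV 4.12 (cv2) and the standard library are available. Lean on these libraries where they do the work, as an engineer would, in place of code of your own. Each camera call takes 0.05 s, during which the arm holds its last target. There are 200 camera calls.

### The job

Push the sliding lid of the parts box shut against its rubber buffer first, then tip the standing wire loop of the draw latch over so that its bar drops behind the keeper on the lid, and then swing the latch lever over and press it down past its toggle point until it lies flat and stays there by itself, with the loop still hooked and the lid squeezed onto the buffer. Do not disturb the other parts lying on the bench.

Things in the scene. Friction and masses are not known exactly. Their poses are not given: they have to be found in the camera images.
- box: Fixed oblong wooden parts box, 370 mm long, 172 mm wide, 67 mm high to its side rails. Origin: centre of its underside on the bench; its own x runs along its length in the direction in which the lid closes (towards the latch end), z up. All x below are in this frame. The deck 55 mm above the bench (x 20 to 185 mm) carries the latch. The mechanism is symmetrical about y = 0.
- lid (a joint): Opening of the lid in m: 0 when its edge just touches the rubber buffer, up to 0.075 open, negative when squeezed into the buffer (a spring of about 6 N per mm). The lid is a wooden board 130 x 142 x 12 mm, top face 67.5 mm above the bench, sliding between the rails towards +x of the box to close; it drags with about 3 N and stays where it is left.
- cleat (a point): Middle of the upright push face (the side away from the latch, facing -x of the box) of the wooden cleat fixed on the lid: cleat 20 mm along x, 100 mm across, from 67.5 to 97.5 mm above the bench. This point is 82.5 mm above the bench. With the lid at joint 0 it is at x = -80 mm of the box.
- keeper (a point): Keeper's seat, on the lid: where the middle of the loop's bar rests when hooked, 72 mm above the bench, x = 5 mm with the lid at 0. The keeper is a dark steel hook 34 mm wide: a post 4 to 14 mm on from here in +x, 83.5 mm above the bench at its top, where a 4 mm lip reaches 5 mm out from the post over the seat, away from the latch. The bar goes under the lip.
- pivot (a point): Lever's hinge axis (fixed on the box, axis along the box's y), x = 70 mm of the box, 78 mm above the bench.
- lever (a joint): Lever angle, rad: 0 closed, flat, pointing to +x of the box; 1.57 upright; 2.4 fully open, leaning towards the keeper. Friction holds it when slack. With the loop hooked it is slack from open to about 1.2, then needs up to 5 N at the handle, is at dead centre near 0.45, and below that snaps down to its stop at 0 and stays. Let go above that, it stops there or springs back.
- lever_tip (a point): End of the lever, in the middle of its width. The lever is a steel channel 85 mm long from the pivot to this point, 34 mm wide, 14 mm thick: from 6 mm under to 8 mm over the line from pivot to this point (as when closed: upper face then 86 mm above the bench).
- loop (a joint): Loop's angle relative to the lever, rad. (loop - lever) is its lean in space: 0 pointing level to -x of the box (to the keeper), 1.57 upright, more when leaning back. Its hinge is on the lever, 22 mm from the pivot, 0.35 rad under the line from pivot to lever_tip (as when closed). Light friction keeps it standing within about 0.4 rad of upright; beyond that it falls by itself.
- loop_bar (a point): Middle of the loop's cross bar, about 160 to 185 mm above the bench at the start. The loop is a rectangular steel wire bail, 80.5 mm from its hinge to this point, 60 mm wide outside; bar 8 mm thick along the box's y, side wires 6 mm. It straddles lever and keeper and swings past the end of the lever. Hooked, this point is at the point keeper.
- contact_block: Bystander: brown bakelite contact block 90 x 45 x 40 mm with three brass studs, loose on the bench. Origin: centre of its underside.
- cam_disc: Bystander: brass cam disc 84 mm across with a nose, hub 26 mm high, loose on the bench. Origin: centre of its underside.
- door_catch: Bystander: steel door catch, 120 x 35 mm plate with an upturned end 35 mm high, loose on the bench. Origin: centre of its underside.

How it is judged:
By the outcome, as a careful person would: the job done as asked, in the order asked, and still so for the second after the job is handed in, with the robot touching nothing.
It also fails if it takes over 53 s, if anything falls off the work surface, if the arm or the gripper's body presses on something with over 40 N, if the wrist force passes 120 N, or if a joint passes its speed limit or range.

## Working session

There is one attempt and no reset: what is moved stays moved. The work goes in short steps, Python scripts to look and compute and a shell command to move; the robot and the scene stay as the last step left them, time stands still between calls to the robot, and variables do not carry over. Pictures are saved under pics/ and viewed, about 8 in all and at most 12, crops included, and the job is handed in when it is done.

```bash
mkdir -p pics; ls; python3 - <<'E'
from station import sensors,get_image,camera_model
import cv2,json
s=sensors.read_state();print(s)
for n in("top","side"):
    cv2.imwrite(f"pics/{n}0.png",get_image(n)[:,:,::-1]);print(n,camera_model(n))
print(camera_model("wrist"))
E
```

```text
pics
{'time': 0.0, 'joint_positions': array([-1.49727298e+00,  1.81512295e-01,  1.60800576e+00, -2.21897433e-05,
        1.35380017e+00, -2.06292734e-01]), 'dq': array([-0.00029557,  0.00047462,  0.00030679,  0.0010289 ,  0.00057485,
        0.00128047]), 'joint_torque': array([ 1.43492493e-04, -4.44878340e+01, -3.51337731e+01, -2.94541223e-04,
        9.10717790e-03,  1.39120723e-05]), 'tcp_pos': array([ 0.15877559, -0.55207105,  0.2304014 ]), 'tool_rot': array([-8.61603960e-04,  9.90228121e-01,  1.39454376e-01,  4.64249554e-05]), 'contact_force': array([ 0.24745434,  0.13695326, -0.41314598]), 'ft_torque': array([-0.01647676, -0.03930491, -0.03277661]), 'width': 0.08522522963041426}
top {'fovy': 44.535213411328876, 'cx': 291.99779995718995, 'cy': 213.17084247979187, 'k1': -0.18609907009145757, 'R': array([[ 0.0141627 , -0.99986883, -0.00785736],
       [-0.98683021, -0.01271078, -0.16125933],
       [ 0.1611383 ,  0.01003775, -0.98688079]]), 't': array([0.0076098 , 0.61037766, 0.92900672])}
side {'fovy': 44.54708083586856, 'cx': 277.49589735140836, 'cy': 213.22559155999758, 'k1': -0.0779688024981737, 'R': array([[-0.93597181, -0.35123476,  0.0243089 ],
       [-0.22168903,  0.53430303, -0.81570475],
       [ 0.27351554, -0.76886567, -0.57795746]]), 't': array([0.57099016, 0.20550761, 0.62646615])}
{'fovy': 68.21624690973697, 'cx': 281.8338515308053, 'cy': 205.84433585030516, 'k1': 0.013336747710218208, 'T_tool_cam': array([[-1.05678056e-03, -9.62033501e-01, -2.72929342e-01,
         6.85169139e-02],
       [ 9.99999434e-01, -1.04954233e-03, -1.72517463e-04,
        -1.67406613e-04],
       [-1.20483319e-04, -2.72929370e-01,  9.62034066e-01,
        -1.42279155e-01],
       [ 0.00000000e+00,  0.00000000e+00,  0.00000000e+00,
         1.00000000e+00]])}
```

View pics/top0.png

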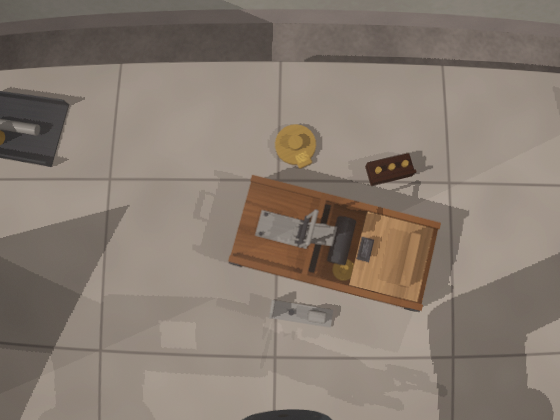

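View pics/side0.png

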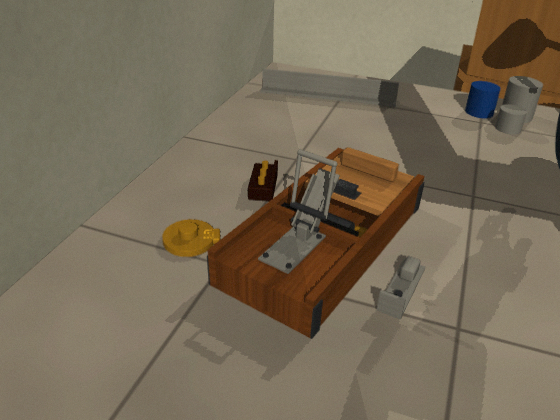

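Top view: the rail corners are near (253,179), (439,221), (421,308) and (231,264). The box's +x points image-left, which is world +y. The side view shows the loop standing with its bar near (317,155). Next I fit the pose and overlay the model on enlarged crops.

```bash
cat > h.py <<'E'
import numpy as np,cv2
from station import sensors,get_image,camera_model
from scipy.optimize import least_squares
from scipy.spatial.transform import Rotation as Ro
def proj(n,X,cm=None):
    c=cm or camera_model(n); X=np.atleast_2d(X)
    p=X@np.array(c["R"]).T+c["t"]; s=p[:,:2]/p[:,2:]
    s=s*(1+c["k1"]*(s**2).sum(1,keepdims=True)); f=210/np.tan(np.radians(c["fovy"])/2)
    return s*f+[c["cx"],c["cy"]]
def b2w(q,P):  # q: x,y,yaw
    P=np.atleast_2d(P);c,s=np.cos(q[2]),np.sin(q[2])
    return np.c_[q[0]+c*P[:,0]-s*P[:,1],q[1]+s*P[:,0]+c*P[:,1],P[:,2]]
def mech(lid,lev,loop):
    """points in box frame"""
    pv=np.array([.07,0,.078]); u=lambda a:np.array([np.cos(a),0,np.sin(a)])
    tip=pv+.085*u(lev); hg=pv+.022*u(lev-.35); le=loop-lev
    bar=hg+.0805*np.array([-np.cos(le),0,np.sin(le)])
    return dict(cleat=np.array([-.08-lid,0,.0825]),keeper=np.array([.005-lid,0,.072]),pivot=pv,tip=tip,hinge=hg,bar=bar)
def crop(n,im,x0,y0,w,h,k,name,pts=()):
    c=cv2.resize(im[y0:y0+h,x0:x0+w,::-1],None,fx=k,fy=k,interpolation=cv2.INTER_CUBIC)
    for p in pts: cv2.circle(c,tuple(int(round((v-o+.5)*k)) for v,o in zip(p,(x0,y0))),3,(0,255,0),1)
    cv2.imwrite("pics/"+name,c)
E
python3 - <<'E'
from h import *
L,W,H=.185,.086,.067
C=np.array([[L,-W,H],[-L,-W,H],[-L,W,H],[L,W,H]])
# image: top-left is latch end at far world x
px=np.array([[253,179],[439,221],[421,308],[231,264.]])
best=None
for y0 in(1.3,):
    r=least_squares(lambda q:(proj("top",b2w(q,C))-px).ravel(),[.5,0,y0]);print(r.x,r.fun)
q=r.x
top=cv2.imread("pics/top0.png")[:,:,::-1];side=cv2.imread("pics/side0.png")[:,:,::-1]
m=mech(.06,2.0,3.6)
P=b2w(q,np.vstack([C,C*[1,1,0],[m["cleat"],m["keeper"],m["pivot"]]]))
a=[];
crop("top",top,220,165,230,155,3.4,"c1.png",proj("top",P))
crop("side",side,200,135,235,200,3.,"c2.png",proj("side",P))
E
```

```text
[ 0.5530523  -0.06763653  1.35443219] [-1.98299419 -2.37667558  1.90559133 -0.7081743   2.40774755  1.86894414
 -2.22838767  0.8650806 ]
```

View pics/c1.png

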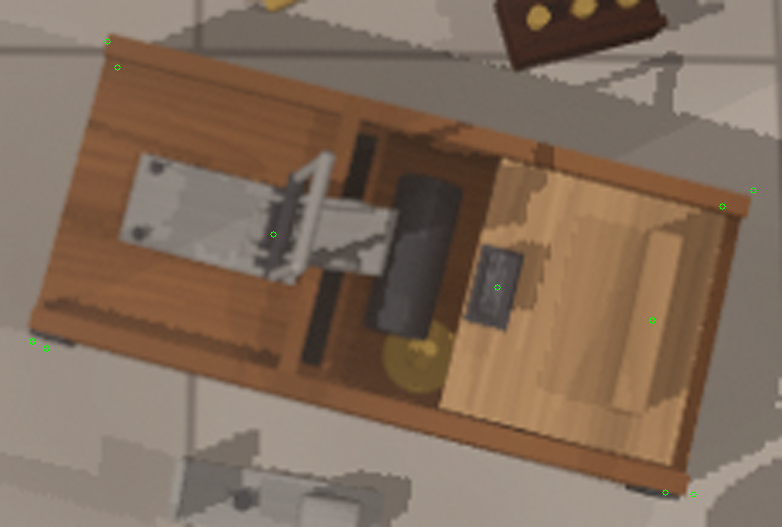

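View pics/c2.png

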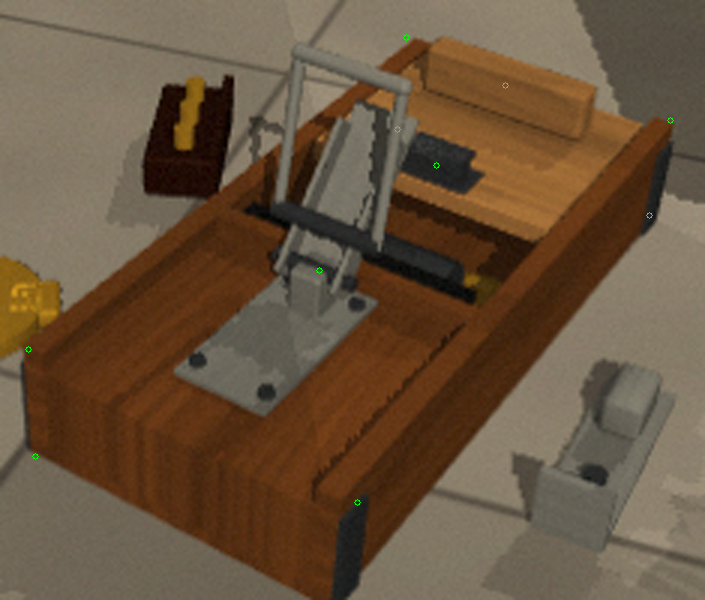

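```bash
python3 - <<'E'
from h import *
L,W,H=.185,.086,.067
T=lambda a:np.array(a)/3.4+[220,165]-.5
S=lambda a:np.array(a)/3.+[200,135]-.5
C=np.array([[L,-W,H],[-L,-W,H],[-L,W,H],[L,W,H]])
tp=T([[109,35],[750,197],[687,496],[32,331.]])
sp=S([[27,352],[670,120.],[366,497]]); SC=C[[0,2,3]]
f=lambda q:np.r_[(proj("top",b2w(q,C))-tp).ravel(),(proj("side",b2w(q,SC))-sp).ravel()]
r=least_squares(f,[.55,-.07,1.35],loss="soft_l1");q=r.x;print(q,f(q).round(1))
g=least_squares(lambda l:np.r_[(proj("top",b2w(q,[-.08-l[0],0,.0975]))-T([661,323])).ravel(),(proj("side",b2w(q,[[-.06-l[0],-.05,.0975],[-.06-l[0],.05,.0975]]))-S([[428,63],[583,108]])).ravel()],[.06]);print("lid",g.x,g.fun.round(1))
def fm(v):
    m=mech(.06,*v)
    return np.r_[(proj("side",b2w(q,m["bar"]))-S([352,69])).ravel(),(proj("top",b2w(q,m["bar"]))-T([312,218])).ravel(),(proj("top",b2w(q,m["tip"]))-T([391,243])).ravel(),(proj("side",b2w(q,m["tip"]))-S([385,112])).ravel()]
for i in((2.2,3.8),):
    g2=least_squares(fm,i);print(g2.x,"lean",g2.x[1]-g2.x[0],g2.fun.round(1))
m=mech(g.x[0],*g2.x)
for k,v in m.items():print(k,v.round(4),b2w(q,v)[0].round(4))
np.save("q.npy",q)
s=sensors.read_state();print(Ro.from_quat(np.roll(s["tool_rot"],-1)).as_matrix().round(3))
E
```

```text
[ 0.55298054 -0.06741885  1.34773337] [-0.2  1.3  0.9 -1.4  1.3  0.1 -0.4  2.3 -0.2 -1.5  0.5  0.4 -4.1  1.6]
lid [0.0617355] [-0.2 -0.6 -3.8 -4.4 -1.4 -2.1]
[2.3527314  3.79958851] lean 1.446857110260979 [ 0.2  0.8  0.2 -0.2 -0.7  1.   1.3 -0.8]
cleat [-0.1417  0.      0.0825] [ 0.5216 -0.2056  0.0825]
keeper [-0.0567  0.      0.072 ] [ 0.5404 -0.1227  0.072 ]
pivot [0.07  0.    0.078] [0.5685 0.0008 0.078 ]
tip [0.0101 0.     0.1383] [ 0.5552 -0.0576  0.1383]
hinge [0.0608 0.     0.098 ] [ 0.5664 -0.0081  0.098 ]
bar [0.0508 0.     0.1779] [ 0.5642 -0.0178  0.1779]
[[ 0.961  0.276 -0.   ]
 [ 0.276 -0.961  0.002]
 [ 0.    -0.002 -1.   ]]
```

Fit is consistent to within about 2 mm: lid ≈ 62 mm open, lever 2.35, loop upright. I twist to align with the box and shut the fingers, then travel to behind the cleat.

```bash
cat >> h.py <<'E'
def where(goal=None):
    s=sensors.read_state();q=np.load("q.npy");R=Ro.from_quat(np.roll(s["tool_rot"],-1)).as_matrix()
    c,sn=np.cos(q[2]),np.sin(q[2]);B=np.array([[c,-sn,0],[sn,c,0],[0,0,1]])
    p=B.T@(s["tcp_pos"]-[q[0],q[1],0])
    print("t",round(s["time"],2),"box mm",(p*1e3).round(1),"F box",(B.T@s["contact_force"]).round(1),"w",round(s["width"],4),"tooly in box",(B.T@R[:,1]).round(3))
    if goal is not None: print("tool dp mm",(R.T@B@(np.array(goal)/1e3-p)*1e3).round(1))
E
python3 -m pendant '{"dp":[[0,0,0],[0,0,0],[0,0,0],[0,0,0],[0,0,0]],"twist":[5.8,5.8,5.8,5.7,5.7],"hand":[1,1,1,1,1]}' 40
python3 -m pendant '{"dp":[[18.5,-25.3,0],[18.5,-25.3,0],[18.5,-25.3,0],[18.5,-25.3,0],[18.5,-25.3,0]],"twist":[0,0,0,0,0],"hand":[1,1,1,1,1]}'
python3 -m pendant '{"dp":[[18.5,-25.3,0],[18.5,-25.3,0],[18.5,-25.3,0],[18.5,-25.3,0],[18.5,-25.3,0]],"twist":[0,0,0,0,0],"hand":[1,1,1,1,1]}'
python3 -c "
from h import *;where([-185,0,200])"
```

```text
time: 0.6
tcp_pos: [0.1588, -0.5523, 0.2307]
tool_rot: [-0.001, 0.994, -0.113, -0.0]
contact_force: [-0.3, -0.6, -0.6]
width: 0.0124
time: 1.1
tcp_pos: [0.2777, -0.4485, 0.2308]
tool_rot: [-0.0, 0.994, -0.111, -0.0]
contact_force: [-0.7, -0.5, 0.2]
width: 0.0005
time: 1.6
tcp_pos: [0.3958, -0.3456, 0.2309]
tool_rot: [-0.0, 0.994, -0.111, -0.0]
contact_force: [-0.3, -0.5, 0.9]
width: 0.0
t 1.6 box mm [-306.    91.7  230.9] F box [-0.5  0.2  0.9] w 0.0 tooly in box [-1. -0. -0.]
tool dp mm [  91.8 -121.    30.9]
```

```bash

python3 -m pendant '{"dp":[[18.4,-24,10],[18.4,-24,20],[18.4,-24,20],[18.4,-24,20],[18.4,-24,20]],"twist":[0,0,0,0,0],"hand":[1,1,1,1,1]}'
python3 -m pendant '{"dp":[[0,0,20],[0,0,18],[0,0,18],[0,0,5],[0,0,0]],"twist":[0,0,0,0,0],"hand":[1,1,1,1,1]}'
python3 -c "
from h import *;where([-180,0,80])"
python3 -m pendant '{"dp":[[0,-8,0],[0,-8,0],[0,-5,0],[0,-3,0],[0,-3,0]],"twist":[0,0,0,0,0],"hand":[1,1,1,1,1]}'
python3 -c "
from h import *;where([-94.5,0,80])"
```

```text
time: 2.1
tcp_pos: [0.512, -0.249, 0.1401]
tool_rot: [-0.0, 0.994, -0.111, -0.0]
contact_force: [1.1, 0.3, 0.0]
width: 0.0001
time: 2.6
tcp_pos: [0.5107, -0.2496, 0.0793]
tool_rot: [-0.001, 0.994, -0.111, -0.001]
contact_force: [0.0, 0.9, 0.5]
width: -0.0002
t 2.6 box mm [-187.     1.    79.3] F box [0.9 0.2 0.5] w -0.0002 tooly in box [-1.    -0.    -0.001]
tool dp mm [ 1.  -7.  -0.7]
time: 3.1
tcp_pos: [0.5177, -0.2235, 0.0807]
tool_rot: [0.0, 0.994, -0.111, 0.0]
contact_force: [-0.5, -4.5, 0.5]
width: -0.0002
t 3.1 box mm [-1.60e+02 -1.00e-01  8.07e+01] F box [-4.5 -0.5  0.5] w -0.0002 tooly in box [-1.    -0.001  0.001]
tool dp mm [ -0.  -65.5   0.7]
```

```bash

python3 -m pendant '{"dp":[[0,-8,0],[0,-8,0],[0,-8,0],[0,-8,0],[0,-8,0]],"twist":[0,0,0,0,0],"hand":[1,1,1,1,1]}'
python3 -m pendant '{"dp":[[0,-5,0],[0,-4,0],[0,-3,0],[0,-2,0],[0,0,0]],"twist":[0,0,0,0,0],"hand":[1,1,1,1,1]}'
python3 -c "
from h import *;where([-94.5,0,80])"
python3 -m pendant '{"dp":[[0,-2,0],[0,-2,0],[0,-1,0],[0,-1,0],[0,0,0]],"twist":[0,0,0,0,0],"hand":[1,1,1,1,1]}'
python3 -c "
from h import *;where([-94.5,0,80])"
```

```text
time: 3.6
tcp_pos: [0.527, -0.1845, 0.0807]
tool_rot: [0.0, 0.994, -0.111, 0.001]
contact_force: [1.8, -3.4, 1.1]
width: -0.0
time: 4.1
tcp_pos: [0.529, -0.1706, 0.0801]
tool_rot: [-0.0, 0.994, -0.111, -0.0]
contact_force: [0.1, -1.4, -0.7]
width: -0.0001
t 4.1 box mm [-105.9    0.6   80.1] F box [-1.3 -0.4 -0.7] w -0.0001 tooly in box [-1.    -0.    -0.001]
tool dp mm [  0.6 -11.4   0.1]
time: 4.6
tcp_pos: [0.5304, -0.165, 0.0801]
tool_rot: [-0.0, 0.994, -0.111, -0.0]
contact_force: [-0.5, -2.7, 0.6]
width: 0.0001
t 4.6 box mm [-100.1    0.5   80.1] F box [-2.8 -0.1  0.6] w 0.0001 tooly in box [-1. -0. -0.]
tool dp mm [ 0.5 -5.6  0.1]
```

```bash

python3 -m pendant '{"dp":[[0,-1,0],[0,-1,0],[0,-1,0],[0,0,0],[0,0,0]],"twist":[0,0,0,0,0],"hand":[1,1,1,1,1]}'
python3 -c "
from h import *;where()"
python3 -m pendant '{"dp":[[0,-1,0],[0,-1,0],[0,0,0],[0,0,0],[0,0,0]],"twist":[0,0,0,0,0],"hand":[1,1,1,1,1]}'
python3 -c "
from h import *;where()"
```

```text
time: 5.1
tcp_pos: [0.5311, -0.1621, 0.0801]
tool_rot: [-0.0, 0.994, -0.111, -0.0]
contact_force: [-1.2, -1.8, -1.8]
width: -0.0002
t 5.1 box mm [-97.1   0.4  80.1] F box [-2.   0.8 -1.8] w -0.0002 tooly in box [-1. -0. -0.]
time: 5.6
tcp_pos: [0.5316, -0.1602, 0.0801]
tool_rot: [-0.0, 0.994, -0.111, -0.0]
contact_force: [-1.1, -1.3, -1.4]
width: 0.0006
t 5.6 box mm [-95.2   0.3  80.1] F box [-1.5  0.8 -1.4] w 0.0006 tooly in box [-1. -0. -0.]
```

```bash

python3 -m pendant '{"dp":[[0,-1,0],[0,-1,0],[0,0,0],[0,0,0],[0,0,0]],"twist":[0,0,0,0,0],"hand":[1,1,1,1,1]}'
python3 -c "
from h import *;where()"
python3 -m pendant '{"dp":[[0,-1,0],[0,-1,0],[0,0,0],[0,0,0],[0,0,0]],"twist":[0,0,0,0,0],"hand":[1,1,1,1,1]}'
python3 -c "
from h import *;where()
crop('side',get_image('side'),200,100,235,180,3.2,'c3.png')"
```

```text
time: 6.1
tcp_pos: [0.5321, -0.1583, 0.0803]
tool_rot: [-0.0, 0.994, -0.111, -0.0]
contact_force: [-1.7, -1.6, -1.1]
width: 0.0004
t 6.1 box mm [-93.2   0.2  80.3] F box [-2.   1.3 -1.1] w 0.0004 tooly in box [-1. -0. -0.]
time: 6.6
tcp_pos: [0.5326, -0.1566, 0.0803]
tool_rot: [0.0, 0.994, -0.111, -0.0]
contact_force: [-1.5, -4.0, -0.7]
width: -0.0002
t 6.6 box mm [-91.4   0.2  80.3] F box [-4.2  0.5 -0.7] w -0.0002 tooly in box [-1. -0.  0.]
```

View pics/c3.png

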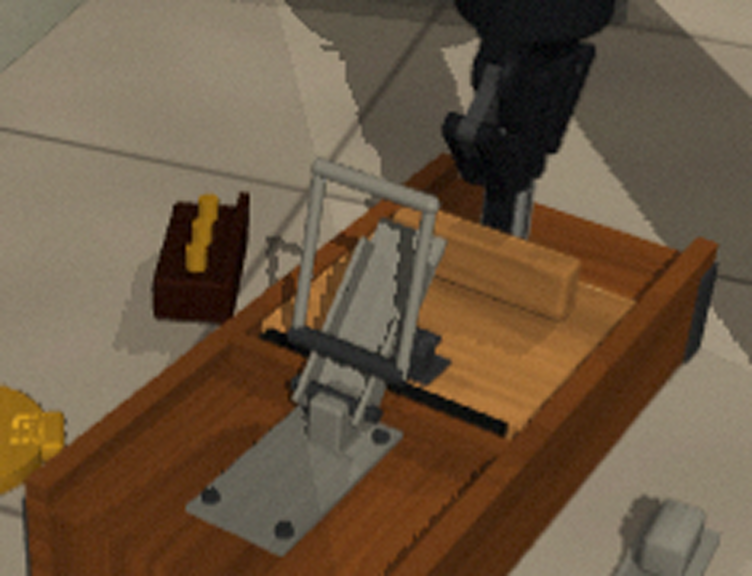

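The side crop shows the lid edge almost at the black buffer strip (around (380,370)), the loop still upright, and the fingers behind the cleat. I keep pushing in small steps until the force rises.

```bash

python3 -m pendant '{"dp":[[0,-1,0],[0,0,0],[0,0,0],[0,0,0],[0,0,0]],"twist":[0,0,0,0,0],"hand":[1,1,1,1,1]}'
python3 -c "
from h import *;where()"
python3 -m pendant '{"dp":[[0,-1,0],[0,0,0],[0,0,0],[0,0,0],[0,0,0]],"twist":[0,0,0,0,0],"hand":[1,1,1,1,1]}'
python3 -c "
from h import *;where()"
```

```text
time: 7.15
tcp_pos: [0.5327, -0.1561, 0.0803]
tool_rot: [0.0, 0.994, -0.111, -0.0]
contact_force: [-2.6, -5.2, -2.1]
width: -0.0003
t 7.15 box mm [-90.9   0.1  80.3] F box [-5.6  1.4 -2.1] w -0.0003 tooly in box [-1.    -0.     0.001]
time: 7.65
tcp_pos: [0.5328, -0.1556, 0.0803]
tool_rot: [0.001, 0.994, -0.111, -0.0]
contact_force: [-3.6, -7.4, -2.5]
width: -0.0
t 7.65 box mm [-90.5   0.1  80.3] F box [-8.   1.9 -2.5] w -0.0 tooly in box [-1.    -0.     0.002]
```

```bash

python3 -m pendant '{"dp":[[0,-1,0],[0,-1,0],[0,-1,0],[0,0,0],[0,0,0]],"twist":[0,0,0,0,0],"hand":[1,1,1,1,1]}'
python3 -c "
from h import *;where()"
python3 -m pendant '{"dp":[[0,4,0],[0,10,0],[0,6,-15],[0,0,-50],[0,0,-50]],"twist":[0,0,0,0,0],"hand":[1,1,1,1,1]}'
python3 -c "
from h import *;where([80,0,220])
P=b2w(np.load('q.npy'),[mech(0,2.35,3.8)[k] for k in('cleat','keeper','pivot','tip','bar')])
crop('top',get_image('top'),220,165,230,155,3.4,'c4.png',proj('top',P))"
```

```text
time: 8.15
tcp_pos: [0.5332, -0.1544, 0.0804]
tool_rot: [0.002, 0.994, -0.111, -0.0]
contact_force: [-4.9, -13.6, -2.2]
width: 0.0001
t 8.15 box mm [-89.2   0.1  80.4] F box [-14.3   1.8  -2.2] w 0.0001 tooly in box [-1.    -0.     0.004]
time: 8.65
tcp_pos: [0.5287, -0.1707, 0.1968]
tool_rot: [-0.001, 0.994, -0.111, -0.001]
contact_force: [1.2, -0.4, 0.7]
width: -0.0002
t 8.65 box mm [-106.1    0.9  196.8] F box [-0.1 -1.2  0.7] w -0.0002 tooly in box [-1.     0.    -0.002]
tool dp mm [   0.8 -186.1  -22.9]
```

View pics/c4.png

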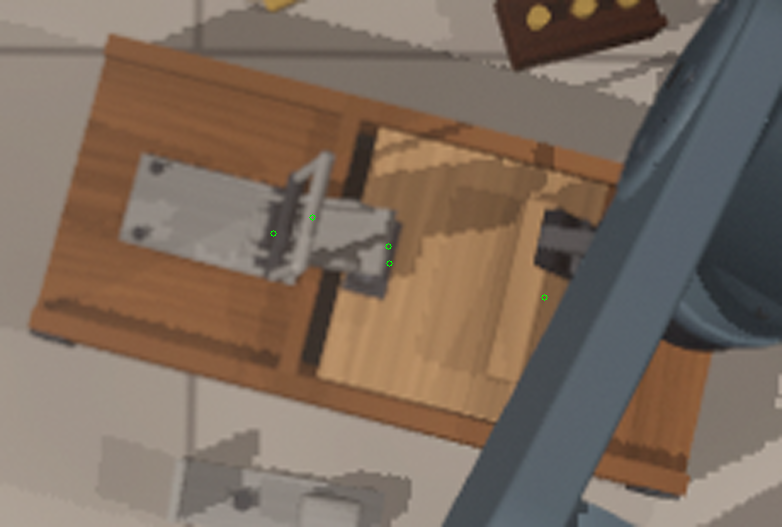

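Lid contact at the buffer is confirmed by 14 N of resistance, and the overlay matches the mechanism. Now I go over the loop to its far side.

```bash

python3 -m pendant '{"dp":[[0,0,-25],[0,-5,-8],[0,-25,0],[0,-35,0],[0,-35,0]],"twist":[0,0,0,0,0],"hand":[1,1,1,1,1]}'
python3 -m pendant '{"dp":[[0,-35,0],[0,-35,0],[0,-26,0],[0,0,10],[0,0,10]],"twist":[0,0,0,0,0],"hand":[1,1,1,1,1]}'
python3 -c "
from h import *;where([90,0,157])"
```

```text
time: 9.2
tcp_pos: [0.5514, -0.0723, 0.2281]
tool_rot: [-0.0, 0.994, -0.112, -0.0]
contact_force: [-0.1, 0.6, -0.6]
width: 0.0003
time: 9.7
tcp_pos: [0.5724, 0.0207, 0.2075]
tool_rot: [0.0, 0.994, -0.11, -0.0]
contact_force: [-0.1, 0.6, -0.6]
width: 0.0001
t 9.7 box mm [ 90.2   0.5 207.5] F box [ 0.6  0.2 -0.6] w 0.0001 tooly in box [-1.    -0.002  0.   ]
tool dp mm [ 0.5  0.2 50.5]
```

```bash

python3 -m pendant '{"dp":[[0,0,15],[0,0,15],[0,0,15],[0,0,5],[0,5,0]],"twist":[0,0,0,0,0],"hand":[1,1,1,1,1]}'
python3 -m pendant '{"dp":[[0,6,0],[0,6,0],[0,6,0],[0,6,0],[0,6,0]],"twist":[0,0,0,0,0],"hand":[1,1,1,1,1]}'
python3 -m pendant '{"dp":[[0,6,0],[0,6,0],[0,5,0],[0,0,0],[0,0,0]],"twist":[0,0,0,0,0],"hand":[1,1,1,1,1]}'
python3 -c "
from h import *;where()
crop('side',get_image('side'),200,100,235,180,3.2,'c5.png')"
```

```text
time: 10.2
tcp_pos: [0.5707, 0.0151, 0.1568]
tool_rot: [-0.0, 0.994, -0.111, -0.001]
contact_force: [0.2, 0.4, -0.1]
width: -0.0
time: 10.7
tcp_pos: [0.5649, -0.0147, 0.1586]
tool_rot: [0.0, 0.994, -0.111, 0.0]
contact_force: [-0.3, -0.1, 0.1]
width: -0.0
time: 11.2
tcp_pos: [0.5611, -0.0307, 0.1583]
tool_rot: [-0.0, 0.994, -0.111, -0.0]
contact_force: [0.1, 0.3, 0.4]
width: 0.0002
t 11.2 box mm [ 37.6   0.2 158.3] F box [ 0.3 -0.   0.4] w 0.0002 tooly in box [-1.  0. -0.]
```

View pics/c5.png

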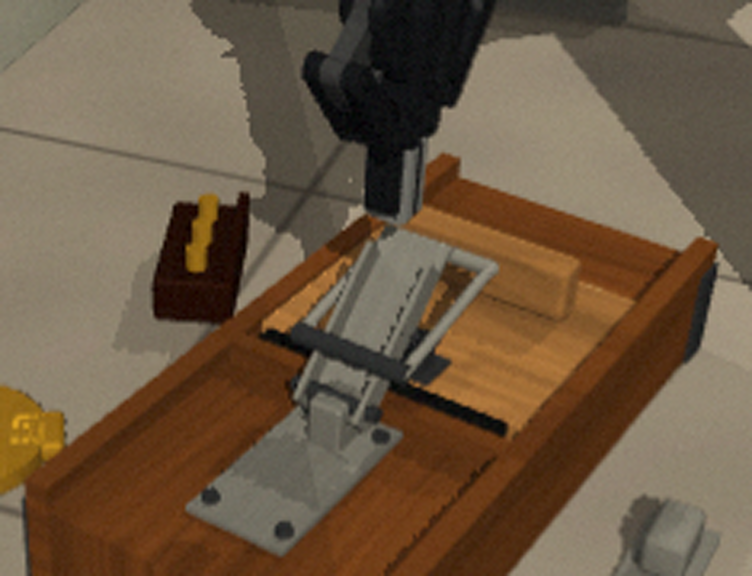

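The loop has tipped over past the lever end (bar end at (495,268)) and looks to be still falling. I lift off and go round to the keeper side of the lever, then look again.

```bash

python3 -m pendant '{"dp":[[0,0,-25],[0,10,-15],[0,35,0],[0,30,0],[0,10,0]],"twist":[0,0,0,0,0],"hand":[1,1,1,1,1]}'
python3 -c "
from h import *;where([-40,0,122])
P=b2w(np.load('q.npy'),[[-.0165,0,.0755],[-.0165,.03,.0755],[.005,0,.072],mech(0,2.35,2.1)['tip']])
crop('side',get_image('side'),250,110,180,150,4,'c6.png',proj('side',P))"
```

```text
time: 11.75
tcp_pos: [0.5421, -0.1163, 0.1991]
tool_rot: [0.001, 0.994, -0.112, 0.001]
contact_force: [-0.0, 0.4, 0.2]
width: 0.0
t 11.75 box mm [-50.1  -0.2 199.1] F box [0.4 0.1 0.2] w 0.0 tooly in box [-1.     0.002  0.001]
tool dp mm [ -0.4 -10.2  77.1]
```

View pics/c6.png

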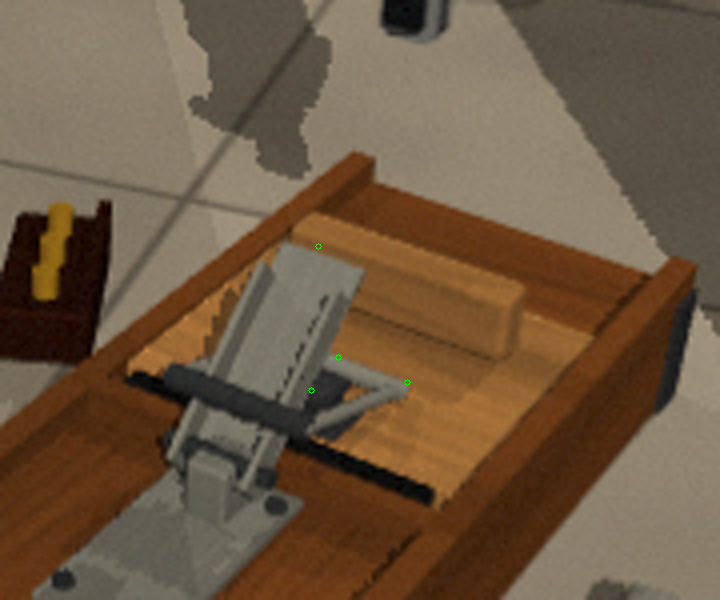

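The loop lies on the lid in front of the keeper: its bar corner at (405,385) coincides with the predicted point. Next I bring the fingers down in front of the lever tip and swing the lever over.

```bash

python3 -m pendant '{"dp":[[0,0,20],[0,-5,20],[0,-5,20],[0,0,16],[0,0,0]],"twist":[0,0,0,0,0],"hand":[1,1,1,1,1]}'
python3 -m pendant '{"dp":[[0,-10,0],[0,-8,0],[0,-7,0],[0,-7,0],[0,-7,0]],"twist":[0,0,0,0,0],"hand":[1,1,1,1,1]}'
python3 -c "
from h import *;where()"
python3 -m pendant '{"dp":[[0,-7,-2],[0,-7,-2],[0,-7,-3],[0,-7,-3],[0,-7,-3]],"twist":[0,0,0,0,0],"hand":[1,1,1,1,1]}'
python3 -c "
from h import *;where()"
```

```text
time: 12.3
tcp_pos: [0.543, -0.1023, 0.1199]
tool_rot: [-0.001, 0.994, -0.111, -0.002]
contact_force: [-0.5, 0.2, -0.7]
width: -0.0
time: 12.8
tcp_pos: [0.5534, -0.0711, 0.1257]
tool_rot: [0.006, 0.994, -0.11, 0.0]
contact_force: [-21.8, -33.2, 30.1]
width: 0.0
t 12.8 box mm [ -3.5  -1.2 125.7] F box [-37.2  13.9  30.1] w 0.0 tooly in box [-1.    -0.002  0.012]
time: 13.3
tcp_pos: [0.5618, -0.0416, 0.1473]
tool_rot: [0.009, 0.994, -0.111, 0.002]
contact_force: [-42.0, -25.8, 75.9]
width: -0.0002
t 13.3 box mm [ 27.1  -2.9 147.3] F box [-34.5  35.2  75.9] w -0.0002 tooly in box [-1.     0.     0.018]
```

Forces are high: the fingertip rode up the slanted lever end. I back straight off and look.

```bash

python3 -m pendant '{"dp":[[0,0,-10],[0,0,-15],[0,0,-20],[0,25,0],[0,30,0]],"twist":[0,0,0,0,0],"hand":[1,1,1,1,1]}'
python3 -c "
from h import *;where([-45,0,106])
q=np.load('q.npy')
P=b2w(q,[[-.0165,0,.0755],[-.0165,.03,.0755],[.005,0,.072],mech(0,2.4,2.1)['tip'],mech(0,2.2,2.1)['tip']])
crop('side',get_image('side'),250,110,180,150,4,'c7.png',proj('side',P))"
```

```text
time: 13.8
tcp_pos: [0.5492, -0.0844, 0.1813]
tool_rot: [-0.0, 0.994, -0.11, 0.001]
contact_force: [0.4, 0.3, -0.2]
width: 0.0001
t 13.8 box mm [-1.730e+01 -1.000e-01  1.813e+02] F box [ 0.4 -0.3 -0.2] w 0.0001 tooly in box [-1.    -0.003 -0.   ]
tool dp mm [-0.3 27.7 75.3]
```

View pics/c7.png

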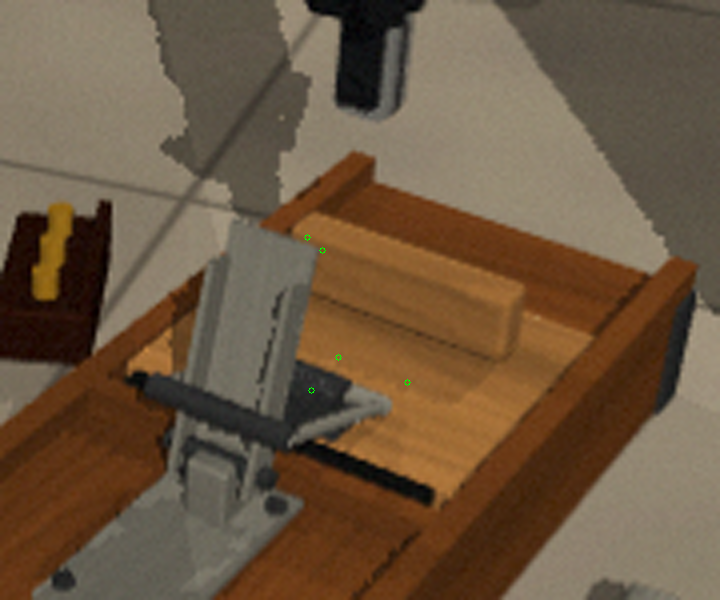

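The forces had matched the end-face normal, so the fingertip had been riding on the lever's end. The lever still swung to about 1.9 rad, and the bar slid along the lid towards the keeper. I go in lower on the lever face.

```bash

python3 -m pendant '{"dp":[[0,0,15],[0,0,15],[0,0,15],[0,0,10],[0,0,0]],"twist":[0,0,0,0,0],"hand":[1,1,1,1,1]}'
python3 -m pendant '{"dp":[[0,-10,0],[0,-9,0],[0,-8,0],[0,-6,0],[0,-6,0]],"twist":[0,0,0,0,0],"hand":[1,1,1,1,1]}'
python3 -c "
from h import *;where()"
```

```text
time: 14.35
tcp_pos: [0.5472, -0.084, 0.1225]
tool_rot: [-0.001, 0.994, -0.111, -0.002]
contact_force: [0.3, -0.6, -0.7]
width: 0.0001
time: 14.85
tcp_pos: [0.5577, -0.0465, 0.1257]
tool_rot: [0.0, 0.994, -0.111, 0.0]
contact_force: [0.1, -0.5, 0.3]
width: -0.0001
t 14.85 box mm [ 21.4  -0.  125.7] F box [-0.5 -0.2  0.3] w -0.0001 tooly in box [-1.    -0.001  0.   ]
```

```bash

python3 -m pendant '{"dp":[[0,-6,-1],[0,-6,-2],[0,-6,-3],[0,-6,-3],[0,-6,-3]],"twist":[0,0,0,0,0],"hand":[1,1,1,1,1]}'
python3 -c "
from h import *;where()"
```

```text
time: 15.35
tcp_pos: [0.5641, -0.0176, 0.1376]
tool_rot: [0.0, 0.994, -0.111, 0.0]
contact_force: [-0.5, -1.2, -0.5]
width: -0.0002
t 15.35 box mm [5.100e+01 1.000e-01 1.376e+02] F box [-1.3  0.2 -0.5] w -0.0002 tooly in box [-1. -0.  0.]
```

```bash

python3 -m pendant '{"dp":[[0,-6,0],[0,-6,0],[0,-6,0],[0,-4,0],[0,0,0]],"twist":[0,0,0,0,0],"hand":[1,1,1,1,1]}'
python3 -c "
from h import *;where()
q=np.load('q.npy')
P=b2w(q,[[.005,0,.072],[.005,.03,.072],mech(0,1.2,2.1)['tip']])
crop('side',get_image('side'),250,110,180,150,4,'c8.png',proj('side',P))"
```

```text
time: 15.85
tcp_pos: [0.5689, 0.0039, 0.1371]
tool_rot: [-0.0, 0.994, -0.111, -0.0]
contact_force: [-0.2, -1.6, 0.8]
width: 0.0004
t 15.85 box mm [ 73.1   0.3 137.1] F box [-1.6 -0.1  0.8] w 0.0004 tooly in box [-1.    -0.001 -0.   ]
```

View pics/c8.png

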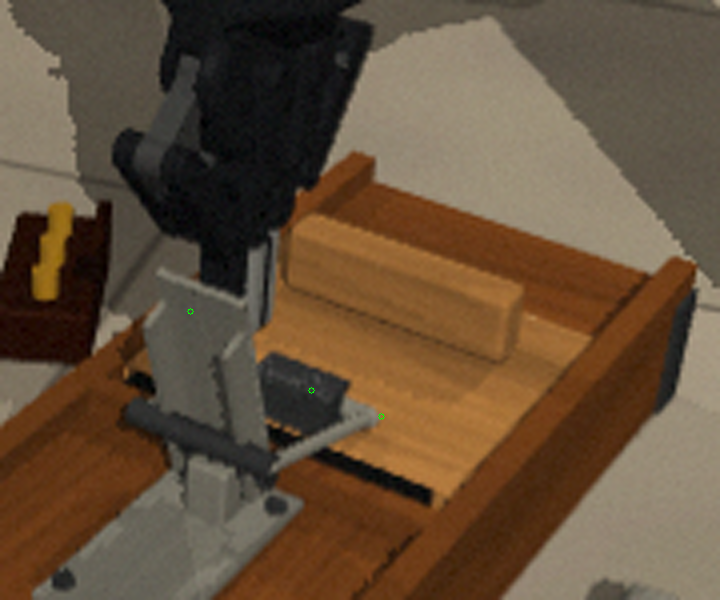

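The bar sits at the keeper seat (its corner at the predicted (381,416)) and the lever is past upright. I continue the arc over and down.

```bash

python3 -m pendant '{"dp":[[0,-6,1],[0,-6,2],[0,-6,3],[0,-5,3],[0,-4,3]],"twist":[0,0,0,0,0],"hand":[1,1,1,1,1]}'
python3 -c "
from h import *;where()"
python3 -m pendant '{"dp":[[0,-4,4],[0,-4,4],[0,-3,4],[0,-2,4],[0,-1,3]],"twist":[0,0,0,0,0],"hand":[1,1,1,1,1]}'
python3 -c "
from h import *;where()"
```

```text
time: 16.4
tcp_pos: [0.5753, 0.0304, 0.1254]
tool_rot: [-0.0, 0.994, -0.111, 0.0]
contact_force: [0.3, -3.2, 3.1]
width: 0.0
t 16.4 box mm [ 1.003e+02 -1.000e-01  1.254e+02] F box [-3.1 -1.   3.1] w 0.0 tooly in box [-1. -0. -0.]
time: 16.9
tcp_pos: [0.5772, 0.044, 0.1052]
tool_rot: [-0.0, 0.994, -0.111, -0.001]
contact_force: [-0.2, 0.1, -0.3]
width: 0.0005
t 16.9 box mm [114.    1.  105.2] F box [ 0.1  0.3 -0.3] w 0.0005 tooly in box [-1. -0. -0.]
```

Force has gone to zero, so it probably snapped over. I press down onto the lever to confirm, then lift.

```bash

python3 -m pendant '{"dp":[[0,-3,5],[0,-2,5],[0,0,4],[0,0,3],[0,0,2]],"twist":[0,0,0,0,0],"hand":[1,1,1,1,1]}'
python3 -c "
from h import *;where()"
python3 -m pendant '{"dp":[[0,0,1],[0,0,1],[0,0,1],[0,0,0],[0,0,0]],"twist":[0,0,0,0,0],"hand":[1,1,1,1,1]}'
python3 -c "
from h import *;where()"
```

```text
time: 17.4
tcp_pos: [0.5788, 0.0483, 0.0868]
tool_rot: [-0.0, 0.994, -0.111, -0.0]
contact_force: [0.2, -0.7, 0.3]
width: -0.0005
t 17.4 box mm [118.5   0.4  86.8] F box [-0.6 -0.3  0.3] w -0.0005 tooly in box [-1. -0.  0.]
time: 17.9
tcp_pos: [0.5791, 0.0482, 0.0859]
tool_rot: [0.0, 0.994, -0.111, 0.0]
contact_force: [-5.9, 0.0, 10.7]
width: -0.0001
t 17.9 box mm [1.186e+02 1.000e-01 8.590e+01] F box [-1.3  5.8 10.7] w -0.0001 tooly in box [-1. -0.  0.]
```

Contact at 86 mm means the lever is flat on its stop. I retreat upward and check.

```bash

python3 -m pendant '{"dp":[[0,0,-10],[0,0,-25],[0,0,-30],[0,0,-30],[0,0,-30]],"twist":[0,0,0,0,0],"hand":[1,1,1,1,1]}'
python3 -m pendant '{"dp":[[0,-10,-15],[0,-20,0],[0,0,0],[0,0,0],[0,0,0]],"twist":[0,0,0,0,0],"hand":[1,1,1,1,1]}'
python3 -c "
from h import *;where()
q=np.load('q.npy');m=mech(-.005,0,0)
P=b2w(q,[m['bar'],m['bar']+[0,.03,0],m['tip'],m['tip']+[0,.017,.008],m['cleat']])
crop('side',get_image('side'),210,130,220,170,3.4,'c9.png',proj('side',P))"
```

```text
time: 18.4
tcp_pos: [0.5791, 0.0483, 0.211]
tool_rot: [-0.0, 0.994, -0.111, 0.0]
contact_force: [1.0, 0.6, 1.0]
width: -0.0003
time: 18.9
tcp_pos: [0.5852, 0.0775, 0.2234]
tool_rot: [0.0, 0.994, -0.111, -0.001]
contact_force: [0.2, 0.3, 0.3]
width: 0.0008
t 18.9 box mm [148.5   0.7 223.4] F box [ 0.3 -0.1  0.3] w 0.0008 tooly in box [-1. -0.  0.]
```

View pics/c9.png

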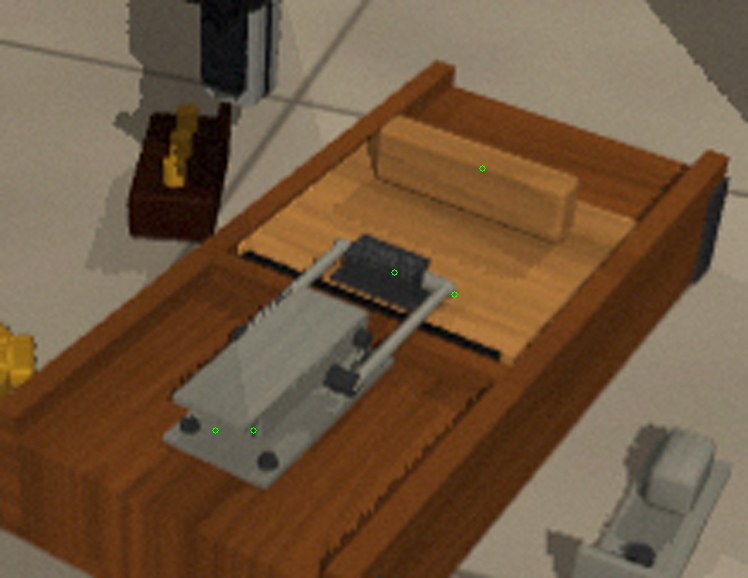

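The lever lies flat, the loop is hooked round the keeper (bar corner near (450,288)), the buffer strip is squeezed thinner, and the contact block and door catch look undisturbed. Handing in.

```bash
python3 -c "
from station import order;print(order.hand_in())"
```

```text
the job is handed in; nothing more can be done
None
```

The latch is closed and I handed the job in at about 19 s. I pushed the lid onto its buffer, tipped the loop over behind the keeper, then swung the lever past its toggle point.

**Last checks:**
- **Lid:** the push force rose to about 14 N once the lid met the buffer. In the final picture the buffer strip looks squeezed thinner.
- **Loop:** the bar lay where predicted on the keeper seat with the lever past upright. It was still hooked after I let go.
- **Lever:** the force dropped to zero past dead centre, and the fingers met the lever's flat top at about 86 mm. It stayed flat after the fingers lifted away.
- **Other parts:** the contact block and door catch look unmoved. The cam disc was only partly in the last view, so I did not fully check it.

**One thing went wrong:** on the first push at the lever the fingertip rode up on its slanted end. The last reading was about 76 N up and 35 N sideways, and the total, about 90 N, was still under the 120 N wrist limit. I only read the force at the end of each move, so a higher peak in between can't be ruled out. The contact appeared to be at the fingertips, not the gripper's body. I backed off and redid it lower on the lever, with about 5 N or less during the swing and 11 N in the final press.

I viewed 11 pictures, more than the planned 8 but within the limit of 12.

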